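Roll the racket grip tube onto the weld line

ROBOT

A 6-joint arm with a two-finger parallel gripper is mounted at the origin on the work surface. World frame = base frame: x ahead of the robot, y to its left, z up, the work surface at z = 0. Lengths are in m, angles in rad, forces in N, time in s.
With the tool pointing down it reaches from about 0.375 to 0.9 m from the base axis. Payload 3.1 kg.
Tool frame: the origin (TCP) lies on the centre line of the jaws, within the pads' length; the fingertips stand robot.nose_length ahead of it and the grasp point (between the pads) lies 6 mm ahead of it (robot.nose_length is the distance from the TCP to the fingertips, in m); z points along the fingers, y is the line along which they close (so a half turn about z gives the same grasp; the last joint's range is limited). The gripper opens to 87 mm and grips with 3 to 60 N. Pads are 19 mm wide; open, the fingers measure 117 mm over their backs; the gripper's body (75 mm by 190 mm) begins 51 mm behind the grasp point.
Start: joints at [-1.454, 0.527, 1.433, -0, 1.181, -0.178], TCP at [0.182, -0.598, 0.248] pointing down, gripper open.
Joint ranges: [-3.08, 3.08], [-0.75, 2.2], [0.22, 2.44], [-1.43, 4.57], [0, 2.65], [-2.85, 2.85]. Speed limits (rad/s): [2.79, 2.79, 3.14, 3.14, 3.14, 3.14].

INTERFACE

Orientations are given as a unit quaternion [x, y, z, w].
In Python, from rig import robot gives the robot as it stands.
- The arm moves only by the shell command python3 -m crank 'ROWS' [FORCE]. ROWS is JSON, one flat list of numbers, 7 for each row, row after row: the shift along the tool's x, y, z in mm, then the turn, a rotation vector about the tool's x, y, z in degrees, then the closure in counts, from 0 (fully open) to 255 (shut). In form: [x, y, z, ax, ay, az, fingers, x, y, z, ax, ay, az, fingers, ...]. A call has exactly 5 rows; each row is the pose to reach, as a shift and turn from the pose commanded when the call began, along the tool's axes at that moment; what a row does not reach only later rows make up. A row lasts 1/12 s, in which the tool goes at most 41.7 mm and 7.16 degrees, less where a joint would pass 70% of its speed; a pose out of reach is approached as far as the arm can. A call with a gripper value outside its range is refused whole. The fingers move at their own pace and stop on an object; FORCE is the grip in N (left out, the last holds). Time passes only in rows, so rows that repeat a pose let the fingers close, or fill a call up. It gives the time, the measured TCP pose, the force, the opening and the grip force at its end, in the units of the state.
- robot.get_obs(): the state, without advancing time (a new reading comes with each control period).
- robot.camera(name): name is "scene" or "side" or "wrist"; returns a dict with "pixels" (420x560x3 uint8, red, green, blue), "intrinsics" (3x3 intrinsics, pixels), "k1" (the pictures are not rectified: a ray, as slopes to the right and down, at radius r is drawn at 1 + k1 r^2 times it, then the intrinsics apply), "extrinsics" (4x4, takes a point from camera to world coordinates); the wrist camera has in their place "mount" (4x4, takes a point from camera to tool coordinates, whose origin is the TCP and whose axes are the flange's). Camera axes: x right, y down, z forward; pixel columns grow to the right and rows downward; lengths in m; the calibration is good to about 2 mm. A picture is of the moment at which its call begins: read the wrist's pose just before it. There is no depth.
- robot.hand_in(): hands the job in; it is judged then, once.
The state is a dict: "time": time; "q": joint angles; "joint_velocities": joint speeds; "joint_torque": joint torques, N m; "position": TCP position; "tool_rot": TCP orientation; "ft_force": force on the tool from outside, world axes, zero at the start; "moment": the same for the moment, N m; "grip_width": finger opening in m; "grip_force": force on a finger pad.
Only numpy, scipy, OpenCV 4.12 (cv2) and the standard library are available. Lean on these libraries where they do the work, as an engineer would, in place of code of your own. Each camera call takes 0.05 s, during which the arm holds its last target. There are 200 camera calls.

TASK

Push the top of the long red grip tube sideways with your fingertips so that it rolls across the grey mat and comes to rest centred on the black line, lying along it. Work on its upper half only and let it roll: do not pick it up or drag it along without turning. Leave the short sleeve, the cup, the racket head and the screwdriver where they are.

Things in the scene. Friction and masses are not known exactly. Their poses are not given: they have to be found in the camera images.
- grip_tube: Long red plastic grip tube, a lying cylinder 34 mm across, 120 mm long, 50 to 100 g. Origin at its centre, 17 mm above the mat; y is its axis, x and z turn as it rolls (z up at the start). Lies 65 to 90 mm to one side of the line, parallel within 2 degrees. Stops within millimetres when no longer pushed; rolls half as far as a fingertip dragging its top, so several strokes may be needed.
- line_mid (a point): Middle of the black line on top of the mat, 6 mm above the table. The line, 8 mm wide and 260 mm long, runs along this frame's y axis; x lies across it, level; z is up. The mat is fixed, grey, hard, 280 mm (x) by 320 mm (y) by 6 mm, centred on this point, at a different place and yaw each time.
- end_sleeve: Bystander: short fat red sleeve, a lying cylinder 44 mm in diameter and 50 mm long, on the mat on the other side of the line, 65 to 90 mm from it. Origin at its centre; y is its axis. Leave it alone; it rolls if touched.
- cap_cup: Bystander: white plastic cup standing on the table beside the mat, 70 mm in diameter, 70 mm high, origin at the centre of its underside. Leave it alone.
- racket_head: Bystander: red racket head with a wire grid lying flat on the table beside the mat, 200 x 170 mm with a short neck, 12 mm thick, origin under its centre. Leave it alone.
- screwdriver: Bystander: screwdriver with a black handle lying on the table beyond the cup. Leave it alone.

How it is judged:
On the way:
1. on its way the grip tube rolls: it turns by more than 2.6 rad (about 150 degrees) about its own axis, lying on the mat (angle between grip_tube's own z axis and vertical above 2.6 rad and height (world z) of grip_tube below 0.03 m), for 0.02 s.
At the end, for the whole second after the job is handed in: The grip tube lies at rest on the mat, its centre within 6 mm of the black line's centre line, its axis within 0.14 rad (8 degrees) of the line, its whole length on the line (centre within 70 mm of the line's middle) (x of grip_tube in the frame of line_mid between -0.006 and 0.006 m and y of grip_tube in the frame of line_mid between -0.07 and 0.07 m and z of grip_tube in the frame of line_mid between 0.014 and 0.02 m and angle between the y axis of grip_tube and the y axis of line_mid, either way round below 0.14 rad and linear speed of grip_tube below 0.01 m/s); the robot touches nothing.
It fails at once if the grip tube is lifted: its centre rises more than 10 mm off its height on the mat, or it is tipped up by more than 0.25 rad (height (world z) of grip_tube above 0.033 m or angle between grip_tube's own y axis and vertical below 1.32 rad or angle between grip_tube's own y axis and vertical above 1.82 rad).
It fails at once if a bystander is moved by more than 15 mm (distance of any of end_sleeve, cap_cup, racket_head, screwdriver from where it was at the start of the episode above 0.015 m).
It fails at once if the fingers press on the grip tube from beside or below its middle height instead of on its upper half (the grasp point, some 19 mm behind the fingertips, is below 36 mm above the table) (contact force between the fingers and grip_tube above 1 N and height (world z) of the grasp point below 0.036 m).
It also fails if it takes over 51 s, if anything falls off the work surface, if the arm or the gripper's body presses on something with over 40 N, if the wrist force passes 120 N, or if a joint passes its speed limit or range.

## Working session

There is one attempt and no reset: what is moved stays moved. The work goes in short steps, Python scripts to look and compute and a shell command to move; the robot and the scene stay as the last step left them, time stands still between calls to the robot, and variables do not carry over. Pictures are saved under pics/ and viewed, at most 10 in all, crops included, and the job is handed in when it is done.

```bash
mkdir -p pics; ls; cat > h.py <<'E'
import numpy as np,cv2
from rig import robot
from scipy.spatial.transform import Rotation as R
def cam(n):
    o=robot.get_obs(); c=robot.camera(n)
    if n=='wrist':
        T=np.eye(4);T[:3,:3]=R.from_quat(o['tool_rot']).as_matrix();T[:3,3]=o['position'];c['E']=T@np.array(c['mount'])
    else: c['E']=np.array(c['extrinsics'])
    return c
def ray(c,uv,z):
    K=np.array(c['intrinsics'],float);k=float(c['k1'])
    p=cv2.undistortPoints(np.array(uv,np.float64).reshape(-1,1,2),K,np.array([k,0,0,0,0.]))[:,0]
    d=np.c_[p,np.ones(len(p))]@c['E'][:3,:3].T;o=c['E'][:3,3]
    return o+d*((z-o[2])/d[:,2])[:,None]
def save(c,n): cv2.imwrite('pics/'+n,c['pixels'][:,:,::-1])
E
python3 - <<'E'
from h import *
o=robot.get_obs();print(o,robot.nose_length)
for n in ['scene','side','wrist']:
    c=cam(n);save(c,n+'0.png');print(n,c['E'][:3].round(3).tolist(),c['k1'])
E
```

```text
pics
{'time': 0.0, 'q': array([-1.45351221e+00,  5.28456778e-01,  1.43392407e+00, -1.75399288e-05,
        1.18138193e+00, -1.78476234e-01]), 'joint_velocities': array([-0.00045894, -0.00044105,  0.00162415,  0.00043391, -0.00211423,
       -0.00170765]), 'joint_torque': array([-4.93935950e-04, -4.40038025e+01, -1.76592493e+01,  6.33941637e-02,
        5.82171441e-02, -1.45616905e-04]), 'position': array([ 0.18212316, -0.59715668,  0.24657042]), 'tool_rot': array([ 9.89084564e-01,  1.47344994e-01,  2.50874919e-05, -1.08480260e-03]), 'ft_force': array([-0.77339777,  0.24571804, -0.12395381]), 'moment': array([ 0.00604226,  0.00370689, -0.02149091]), 'grip_force': 0.0, 'grip_width': 0.08703978927038732} 0.025
scene [[-0.313, 0.798, -0.515, 1.289], [0.95, 0.264, -0.167, 0.331], [0.003, -0.542, -0.84, 1.268]] -0.05653066078493897
side [[-0.875, -0.362, 0.321, 0.17], [-0.484, 0.645, -0.591, 0.801], [0.007, -0.673, -0.74, 0.969]] -0.07961133381270108
wrist [[0.292, -0.916, -0.277, 0.259], [-0.957, -0.28, -0.083, -0.575], [-0.002, 0.289, -0.957, 0.384]] -0.029560126437270847
```

View pics/scene0.png

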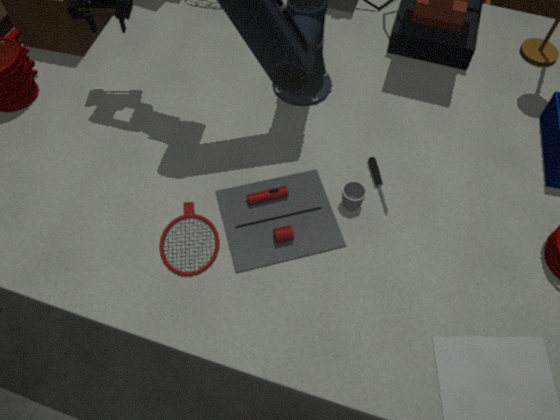

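View pics/wrist0.png

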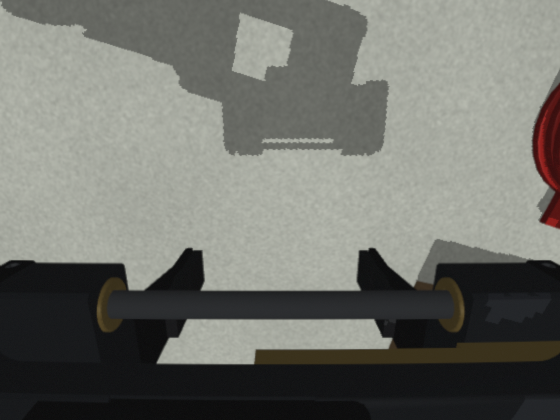

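Scene view: the mat is centred near (280,219). The line runs from (236,226) to (321,208), the tube is at (267,195) and the sleeve at (283,235). The cup is at (352,196), the racket head at (190,244) and the screwdriver at (377,175). The wrist view shows only the table and the racket's edge at the right.

```bash
cat >> h.py <<'E'
def red(c):
    h=cv2.cvtColor(np.ascontiguousarray(c['pixels']),cv2.COLOR_RGB2HSV)
    return (((h[...,0]<12)|(h[...,0]>168))&(h[...,1]>120)&(h[...,2]>40)).astype(np.uint8)
E
python3 - <<'E'
from h import *
for n,z in [('scene',0),('side',0)]:
    c=cam(n);m=red(c)
    k,l,s,ct=cv2.connectedComponentsWithStats(m)
    for i in range(1,k):
        if s[i,4]>60:
            P=ray(c,[ct[i]],0.023)[0]
            if 0.2<np.hypot(*P[:2])<0.9:
                r=cv2.minAreaRect(np.argwhere(l==i)[:,::-1].astype(np.float32)); b=cv2.boxPoints(r)
                e=np.array([(b[0]+b[1])/2,(b[2]+b[3])/2]) if np.linalg.norm(b[0]-b[1])<np.linalg.norm(b[1]-b[2]) else np.array([(b[1]+b[2])/2,(b[3]+b[0])/2])
                print(n,ct[i].round(1),s[i,4],P.round(3),ray(c,e,0.023)[:,:2].round(3).tolist())
    if n=='scene': print(ray(c,[[236,226],[321,208],[216,190],[318,171],[345,243],[236,270]],0.006).round(3)); print('cup',ray(c,[[352,188]],.07).round(3))
E
```

```text
scene [442.3   9.7] 898 [-0.563  0.414  0.023] [[-0.582, 0.51], [-0.51, 0.31]]
scene [266.7 195.3] 381 [0.498 0.041 0.023] [[0.463, 0.093], [0.53, -0.007]]
scene [188.5 239.3] 645 [ 0.708 -0.119  0.023] [[0.619, -0.091], [0.809, -0.128]]
scene [283.3 233.6] 250 [0.607 0.128 0.023] [[0.594, 0.151], [0.621, 0.106]]
[[ 0.617 -0.012  0.006]
 [ 0.48   0.204  0.006]
 [ 0.517 -0.114  0.006]
 [ 0.352  0.159  0.006]
 [ 0.572  0.3    0.006]
 [ 0.748  0.037  0.006]]
cup [[0.427 0.277 0.07 ]]
side [272.3 158.8] 760 [ 0.683 -0.102  0.023] [[0.584, -0.163], [0.785, -0.05]]
side [307.8 217.6] 490 [0.504 0.04  0.023] [[0.541, -0.015], [0.462, 0.1]]
side [249.4 220.8] 310 [0.622 0.118 0.023] [[0.638, 0.091], [0.597, 0.159]]
```

View pics/side0.png

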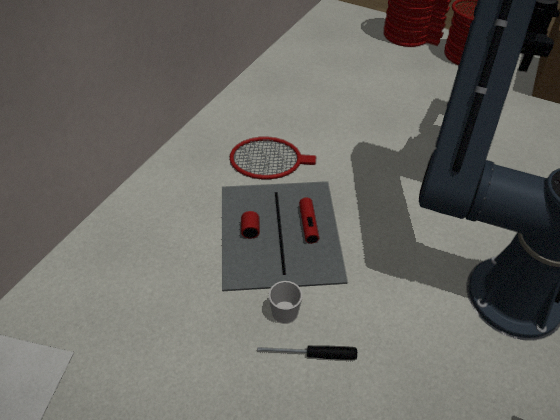

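```bash
python3 -m crank '[22,-25,6,0,0,-4,0,43,-50,12,0,0,-8,0,65,-75,18,0,0,-12,0,86,-100,24,0,0,-15.5,0,108,-125,30,0,0,-15.5,0]'
python3 -m crank '[28,-18,0,0,0,0,90,55,-37,0,0,0,0,90,83,-55,0,0,0,0,90,110,-74,0,0,0,0,90,138,-92,0,0,0,0,90]'
python3 -m crank '[28,-18,0,0,0,0,90,55,-37,0,0,0,0,90,83,-55,0,0,0,0,90,110,-74,0,0,0,0,90,138,-92,0,0,0,0,90]'
python3 -m crank '[30,-20,0,0,0,0,90,60,-40,0,0,0,0,90,90,-60,0,0,0,0,90,120,-80,0,0,0,0,90,138,-92,0,0,0,0,90]'
python3 -m crank '[0,0,0,0,0,0,90,0,0,0,0,0,0,90,0,0,0,0,0,0,90,0,0,0,0,0,0,90,0,0,0,0,0,0,90]'
python3 - <<'E'
from h import *
c=cam('wrist');save(c,'w1.png');o=robot.get_obs();print(R.from_quat(o['tool_rot']).as_matrix().round(3),o['position'],o['q'],o['ft_force'])
E
```

```text
time: 0.67
position: [0.2493, -0.4454, 0.2173]
tool_rot: [0.96, 0.28, 0.0, 0.0]
ft_force: [-0.0, -0.4, 0.2]
grip_width: 0.087
grip_force: 0.0
time: 1.08
position: [0.3164, -0.2936, 0.2176]
tool_rot: [0.96, 0.279, 0.0, 0.0]
ft_force: [0.0, 0.2, -0.1]
grip_width: 0.062
grip_force: 0.0
time: 1.5
position: [0.3835, -0.1419, 0.2177]
tool_rot: [0.96, 0.279, 0.0, 0.0]
ft_force: [0.8, 0.5, 0.3]
grip_width: 0.0563
grip_force: 0.0
time: 1.92
position: [0.4513, 0.0111, 0.2178]
tool_rot: [0.96, 0.28, 0.001, -0.0]
ft_force: [0.8, -0.6, -0.4]
grip_width: 0.0566
grip_force: 0.0
time: 2.33
position: [0.45, 0.0072, 0.2175]
tool_rot: [0.96, 0.278, -0.0, -0.0]
ft_force: [-0.5, 1.0, -0.5]
grip_width: 0.0565
grip_force: 0.0
[[ 0.845  0.535 -0.   ]
 [ 0.535 -0.845 -0.   ]
 [-0.    -0.    -1.   ]] [0.45007265 0.00722803 0.21756728] [-2.33034395e-01  3.41233520e-01  1.88944667e+00 -1.42739523e-04
  9.11118045e-01  7.73586643e-01] [-1.15298378 -0.36142433  0.26521183]
```

View pics/w1.png

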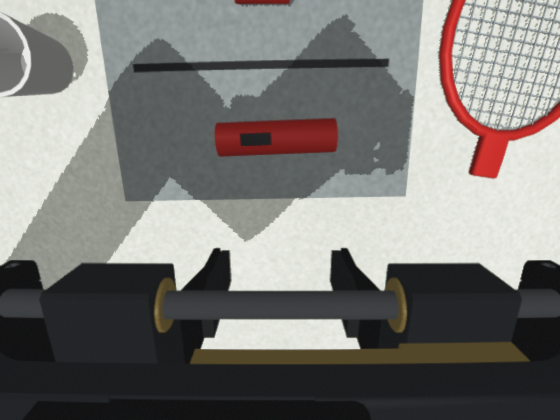

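```bash
cat >> h.py <<'E'
def meas(c):
    """tube and line in tool-aligned coords (mm), origin TCP"""
    o=robot.get_obs();M=R.from_quat(o['tool_rot']).as_matrix();p=o['position']
    loc=lambda P:((P-p)@M)[:,:2]*1e3
    m=red(c);k,l,s,ct=cv2.connectedComponentsWithStats(m)
    W=[i for i in range(1,k) if s[i,2]>s[i,3]*1.8 and 1500<s[i,4] and s[i,1]>3]
    i=max(W,key=lambda i:s[i,4]);x,y,w,h,_=s[i]
    U=[];
    for u in range(x+6,x+w-6):
        r=np.flatnonzero(l[:,u]==i);U.append([u,(r[0]+r[-1])/2])
    T=loc(ray(c,U,0.023));a=np.polyfit(T[:,1],T[:,0],1);ym=T[:,1].mean();tx=np.polyval(a,ym)
    print('box',s[i],'tube x %.1f y %.1f yaw %.2f len %.1f'%(tx,ym,np.degrees(np.arctan(a[0])),np.ptp(T[:,1])))
    d=(c['pixels'].max(2)<45).astype(np.uint8);d[245:]=0
    k,l,s,ct=cv2.connectedComponentsWithStats(d)
    W=[i for i in range(1,k) if s[i,2]>60 and s[i,3]<30]
    L=loc(ray(c,np.vstack([np.argwhere(l==i)[:,::-1] for i in W]).astype(float),0.006))
    b=np.polyfit(L[:,1],L[:,0],1)
    print('line ends y %.1f..%.1f yaw %.2f'%(L[:,1].min(),L[:,1].max(),np.degrees(np.arctan(b[0]))),[s[i].tolist() for i in W])
    print('dist line-tube %.1f, relyaw %.2f'%((np.polyval(b,ym)-tx)*np.cos(np.arctan(b[0])),np.degrees(np.arctan(a[0])-np.arctan(b[0]))),'tcp z',p[2],'F',o['ft_force'].round(1))
E
python3 - <<'E'
from h import *
c=cam('wrist');meas(c)
E
```

```text
box [ 215  119  123   37 3659] tube x 61.0 y -3.4 yaw 2.20 len 112.5
line ends y 8.9..104.4 yaw 1.01 [[288, 60, 95, 8, 620]]
dist line-tube 71.2, relyaw 1.18 tcp z 0.2175682568753743 F [0.1 0.6 0.8]
```

Wrist view: the line runs from (134,68) to (389,63), and the tube spans about (215..338, 119..156) with its centre at (276,138). It measures 71 mm from the line and about 112 mm long inside trimmed ends, which agrees with the task. Next I go down behind its top.

```bash
sed -i 's/<45)/<60)/' h.py
python3 -m crank '[14,-1,30,0,0,-1.5,90,28,-2,60,0,0,-1.5,90,42,-3,90,0,0,-1.5,90,53,-3,120,0,0,-1.5,90,53,-3,140,0,0,-1.5,90]'
python3 -m crank '[0,0,0,0,0,0,90,0,0,0,0,0,0,90,0,0,0,0,0,0,90,0,0,0,0,0,0,90,0,0,0,0,0,0,90]'
python3 - <<'E'
from h import *
c=cam('wrist');save(c,'w2.png');meas(c)
E
```

```text
time: 2.85
position: [0.4951, 0.0392, 0.0754]
tool_rot: [0.956, 0.292, 0.001, 0.0]
ft_force: [0.4, 0.0, 0.3]
grip_width: 0.0566
grip_force: 0.0
time: 3.27
position: [0.4943, 0.0389, 0.0791]
tool_rot: [0.957, 0.292, 0.001, 0.001]
ft_force: [-0.4, 0.0, 0.5]
grip_width: 0.0565
grip_force: 0.0
box [ 180  210  198   52 8655] tube x 7.4 y -0.1 yaw 0.17 len 120.9
line ends y -144.4..115.7 yaw -0.53 [[55, 114, 403, 17, 4885]]
dist line-tube 70.5, relyaw 0.70 tcp z 0.0789933161040668 F [-0.5 -0.7  0. ]
```

View pics/w2.png

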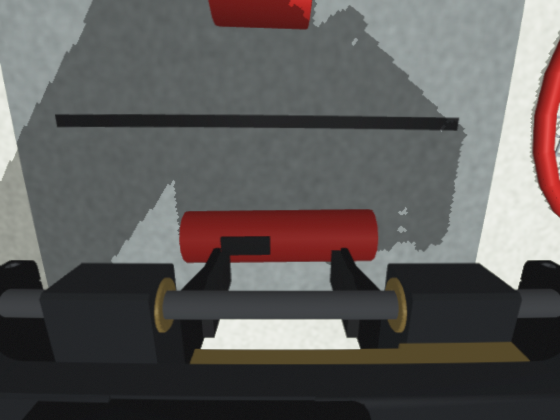

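Wrist view: the tube sits at (279,235) just ahead of the fingertips, and the whole line is visible from (55,120) to (459,125). The line measures 260 mm and the tube 121 mm, both as specified, and the distance between them is 70.5 mm. Next I lower until contact.

```bash

python3 -m crank '[0,0,6,0,0,0,90,0,0,11,0,0,0,90,0,0,12,0,0,0,90,0,0,12,0,0,0,90,0,0,12,0,0,0,90]'
python3 -m crank '[0,0,1,0,0,0,90,0,0,1,0,0,0,90,0,0,1,0,0,0,90,0,0,1,0,0,0,90,0,0,1,0,0,0,90]'
python3 -m crank '[0,0,1,0,0,0,90,0,0,1,0,0,0,90,0,0,1,0,0,0,90,0,0,1,0,0,0,90,0,0,1,0,0,0,90]'
```

```text
time: 3.73
position: [0.4934, 0.0393, 0.0654]
tool_rot: [0.956, 0.292, -0.0, -0.0]
ft_force: [-0.3, 0.7, 0.5]
grip_width: 0.0564
grip_force: 0.3
time: 4.15
position: [0.4937, 0.0394, 0.0652]
tool_rot: [0.956, 0.292, 0.0, 0.0]
ft_force: [0.2, 0.9, 7.6]
grip_width: 0.0563
grip_force: 3.7
time: 4.57
position: [0.4939, 0.0396, 0.065]
tool_rot: [0.956, 0.292, 0.001, 0.0]
ft_force: [-1.9, 1.3, 14.4]
grip_width: 0.0561
grip_force: 7.2
```

```bash

python3 -m crank '[3,0,0,0,0,0,90,6,0,0,0,0,0,90,9,0,0,0,0,0,90,12,0,0,0,0,0,90,15,0,0,0,0,0,90]'
python3 -m crank '[3,0,0,0,0,0,90,6,0,0,0,0,0,90,9,0,0,0,0,0,90,12,0,0,0,0,0,90,12,0,0,0,0,0,90]'
python3 - <<'E'
from h import *
meas(cam('wrist'))
E
```

```text
time: 4.98
position: [0.5063, 0.0481, 0.065]
tool_rot: [0.956, 0.292, 0.001, 0.0]
ft_force: [-1.9, 2.1, 14.7]
grip_width: 0.0566
grip_force: 7.1
time: 5.4
position: [0.5165, 0.0551, 0.0651]
tool_rot: [0.956, 0.292, 0.001, -0.0]
ft_force: [-1.5, 3.1, 14.7]
grip_width: 0.056
grip_force: 7.0
box [ 176  236  209   55 7728] tube x -2.7 y 0.7 yaw 0.20 len 122.3
line ends y -143.0..116.6 yaw -0.58 [[51, 161, 414, 15, 4656]]
dist line-tube 53.1, relyaw 0.78 tcp z 0.06507374325180536 F [-1.6  2.2 13.7]
```

```bash

python3 -m crank '[0,0,-5,0,0,0,90,0,0,-10,0,0,0,90,-7,0,-12,0,0,0,90,-14,0,-12,0,0,0,90,-14,0,-12,0,0,0,90]'
python3 -m crank '[0,0,0,0,0,0,90,0,0,0,0,0,0,90,0,0,0,0,0,0,90,0,0,0,0,0,0,90,0,0,0,0,0,0,90]'
python3 - <<'E'
from h import *
meas(cam('wrist'))
E
```

```text
time: 5.87
position: [0.502, 0.046, 0.0753]
tool_rot: [0.957, 0.292, -0.002, -0.001]
ft_force: [0.1, -0.0, 0.1]
grip_width: 0.0559
grip_force: 0.0
time: 6.28
position: [0.5044, 0.0465, 0.0754]
tool_rot: [0.956, 0.292, 0.0, -0.0]
ft_force: [0.6, -0.0, -0.0]
grip_width: 0.0564
grip_force: 0.0
box [ 179  209  202   54 9056] tube x 8.5 y 0.4 yaw 0.55 len 121.2
line ends y -143.6..116.6 yaw -0.56 [[57, 134, 403, 17, 4850]]
dist line-tube 56.8, relyaw 1.11 tcp z 0.07545437086986191 F [ 1.  -0.5  0.7]
```

```bash

python3 -m crank '[1,0,4,0,0,0,90,1,0,8,0,0,0,90,1,0,11,0,0,0,90,1,0,12,0,0,0,90,1,0,12,0,0,0,90]'
python3 -m crank '[3,0,0,0,0,0,90,6,0,0,0,0,0,90,9,0,0,0,0,0,90,12,0,0,0,0,0,90,15,0,0,0,0,0,90]'
python3 -m crank '[3,0,0,0,0,0,90,6,0,0,0,0,0,90,9,0,0,0,0,0,90,12,0,0,0,0,0,90,15,0,0,0,0,0,90]'
python3 -m crank '[0,0,0,0,0,0,90,0,0,-6,0,0,0,90,0,0,-12,0,0,0,90,-8,0,-12,0,0,0,90,-15,0,-12,0,0,0,90]'
python3 -m crank '[0,0,0,0,0,0,90,0,0,0,0,0,0,90,0,0,0,0,0,0,90,0,0,0,0,0,0,90,0,0,0,0,0,0,90]'
python3 - <<'E'
from h import *
meas(cam('wrist'))
E
```

```text
time: 6.75
position: [0.5058, 0.0475, 0.065]
tool_rot: [0.956, 0.292, 0.001, 0.0]
ft_force: [-1.5, 2.0, 14.9]
grip_width: 0.0563
grip_force: 7.5
time: 7.17
position: [0.5181, 0.0559, 0.0651]
tool_rot: [0.956, 0.292, 0.001, 0.0]
ft_force: [-1.4, 2.1, 15.4]
grip_width: 0.0565
grip_force: 7.4
time: 7.58
position: [0.5305, 0.0644, 0.065]
tool_rot: [0.956, 0.292, 0.001, -0.0]
ft_force: [-1.9, 2.9, 13.2]
grip_width: 0.0564
grip_force: 6.6
time: 8.0
position: [0.5171, 0.0551, 0.0756]
tool_rot: [0.956, 0.292, 0.0, 0.0]
ft_force: [0.5, -0.5, -0.5]
grip_width: 0.0564
grip_force: 0.0
time: 8.42
position: [0.5177, 0.0554, 0.0754]
tool_rot: [0.956, 0.292, 0.0, -0.0]
ft_force: [-0.0, -0.4, 0.2]
grip_width: 0.0565
grip_force: 0.0
box [ 178  210  203   54 9728] tube x 7.3 y 0.1 yaw 0.71 len 122.0
line ends y -143.8..116.5 yaw -0.58 [[61, 160, 396, 15, 4622]]
dist line-tube 41.9, relyaw 1.29 tcp z 0.07541212375373041 F [-0.2 -0.5  0.2]
```

```bash

python3 -m crank '[0,0,4,0,0,0,90,0,0,8,0,0,0,90,0,0,11,0,0,0,90,0,0,12,0,0,0,90,0,0,12,0,0,0,90]'
python3 -m crank '[3,0,0,0,0,0,90,6,0,0,0,0,0,90,9,0,0,0,0,0,90,12,0,0,0,0,0,90,15,0,0,0,0,0,90]'
python3 -m crank '[3,0,0,0,0,0,90,6,0,0,0,0,0,90,9,0,0,0,0,0,90,12,0,0,0,0,0,90,15,0,0,0,0,0,90]'
python3 -m crank '[0,0,0,0,0,0,90,0,0,-6,0,0,0,90,0,0,-12,0,0,0,90,-8,0,-12,0,0,0,90,-15,0,-12,0,0,0,90]'
python3 -m crank '[0,0,0,0,0,0,90,0,0,0,0,0,0,90,0,0,0,0,0,0,90,0,0,0,0,0,0,90,0,0,0,0,0,0,90]'
python3 - <<'E'
from h import *
meas(cam('wrist'))
E
```

```text
time: 8.88
position: [0.5183, 0.0559, 0.0651]
tool_rot: [0.956, 0.292, 0.001, 0.0]
ft_force: [-1.4, 2.6, 14.7]
grip_width: 0.0562
grip_force: 7.1
time: 9.3
position: [0.5306, 0.0644, 0.0651]
tool_rot: [0.956, 0.292, 0.001, -0.0]
ft_force: [-1.4, 3.1, 14.1]
grip_width: 0.0565
grip_force: 7.1
time: 9.72
position: [0.5429, 0.0729, 0.0651]
tool_rot: [0.956, 0.292, 0.001, -0.0]
ft_force: [-1.4, 3.4, 13.2]
grip_width: 0.0562
grip_force: 6.4
time: 10.13
position: [0.5295, 0.0635, 0.0756]
tool_rot: [0.956, 0.292, 0.0, 0.0]
ft_force: [-0.4, -0.3, -0.8]
grip_width: 0.0565
grip_force: 0.0
time: 10.55
position: [0.5302, 0.0638, 0.0754]
tool_rot: [0.956, 0.292, 0.0, 0.0]
ft_force: [0.2, -0.5, 0.2]
grip_width: 0.0566
grip_force: 0.0
box [ 178  210  202   54 9879] tube x 7.8 y -0.2 yaw 0.61 len 121.4
line ends y -143.7..116.6 yaw -0.57 [[66, 182, 387, 15, 4415]]
dist line-tube 26.5, relyaw 1.18 tcp z 0.07541934873184496 F [-0.6 -0.7 -0.7]
```

```bash

python3 -m crank '[0,0,4,0,0,0,90,0,0,8,0,0,0,90,0,0,11,0,0,0,90,0,0,12,0,0,0,90,0,0,12,0,0,0,90]'
python3 -m crank '[3,0,0,0,0,0,90,6,0,0,0,0,0,90,9,0,0,0,0,0,90,12,0,0,0,0,0,90,15,0,0,0,0,0,90]'
python3 -m crank '[3,0,0,0,0,0,90,6,0,0,0,0,0,90,9,0,0,0,0,0,90,12,0,0,0,0,0,90,15,0,0,0,0,0,90]'
python3 -m crank '[0,0,0,0,0,0,90,0,0,-6,0,0,0,90,0,0,-12,0,0,0,90,-8,0,-12,0,0,0,90,-15,0,-12,0,0,0,90]'
python3 -m crank '[0,0,0,0,0,0,90,0,0,0,0,0,0,90,0,0,0,0,0,0,90,0,0,0,0,0,0,90,0,0,0,0,0,0,90]'
python3 - <<'E'
from h import *
c=cam('wrist');save(c,'w5.png');meas(c)
E
```

```text
time: 11.02
position: [0.5308, 0.0643, 0.0651]
tool_rot: [0.956, 0.292, 0.001, -0.0]
ft_force: [-0.3, 2.3, 12.9]
grip_width: 0.0562
grip_force: 6.7
time: 11.43
position: [0.5431, 0.0728, 0.0651]
tool_rot: [0.956, 0.292, 0.001, -0.0]
ft_force: [-1.7, 2.7, 13.0]
grip_width: 0.056
grip_force: 6.7
time: 11.85
position: [0.5554, 0.0813, 0.0651]
tool_rot: [0.956, 0.292, 0.001, -0.0]
ft_force: [-2.5, 2.1, 10.9]
grip_width: 0.0562
grip_force: 6.1
time: 12.27
position: [0.542, 0.0719, 0.0756]
tool_rot: [0.956, 0.292, 0.0, 0.0]
ft_force: [-0.6, 1.1, -0.8]
grip_width: 0.0565
grip_force: 0.0
time: 12.68
position: [0.5426, 0.0721, 0.0754]
tool_rot: [0.956, 0.292, 0.0, -0.0]
ft_force: [0.3, 0.1, -0.6]
grip_width: 0.0564
grip_force: 0.0
box [ 178  210  202   54 9978] tube x 8.0 y -0.2 yaw 0.47 len 121.3
line ends y -143.6..116.6 yaw -0.45 [[70, 204, 380, 14, 3006]]
dist line-tube 12.0, relyaw 0.93 tcp z 0.0754199617667429 F [-0.2  0.3  0.2]
```

View pics/w5.png

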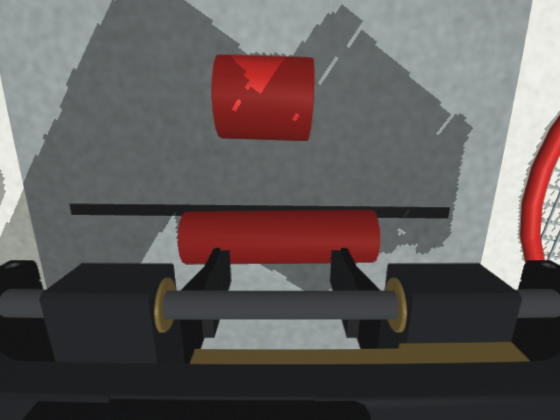

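Wrist view: the tube (278,236) is just short of the line, which runs from (70,209) to (450,213) and is partly hidden behind it. The sleeve at (262,97) has not moved. About 11.5 mm remains, so I stroke 23 mm, then retreat up and back to check.

```bash

python3 -m crank '[0,0,4,0,0,0,90,0,0,8,0,0,0,90,0,0,11,0,0,0,90,0,0,12,0,0,0,90,0,0,12,0,0,0,90]'
python3 -m crank '[3,0,0,0,0,0,90,6,0,0,0,0,0,90,9,0,0,0,0,0,90,12,0,0,0,0,0,90,14,0,0,0,0,0,90]'
python3 -m crank '[2,0,0,0,0,0,90,4,0,0,0,0,0,90,6,0,0,0,0,0,90,8,0,0,0,0,0,90,9,0,0,0,0,0,90]'
python3 -m crank '[0,0,0,0,0,0,90,0,0,-6,0,0,0,90,0,0,-12,0,0,0,90,-20,0,-40,0,0,0,90,-40,0,-70,0,0,0,90]'
python3 -m crank '[0,0,0,0,0,0,90,0,0,0,0,0,0,90,0,0,0,0,0,0,90,0,0,0,0,0,0,90,0,0,0,0,0,0,90]'
python3 - <<'E'
from h import *
c=cam('wrist');save(c,'w6.png');meas(c)
E
```

```text
time: 13.15
position: [0.5433, 0.0728, 0.0651]
tool_rot: [0.956, 0.292, 0.001, -0.0]
ft_force: [-0.4, 3.3, 12.9]
grip_width: 0.0561
grip_force: 6.4
time: 13.57
position: [0.5548, 0.0807, 0.0651]
tool_rot: [0.956, 0.292, 0.001, -0.0]
ft_force: [-1.7, 1.9, 13.4]
grip_width: 0.0567
grip_force: 6.5
time: 13.98
position: [0.5622, 0.0858, 0.0651]
tool_rot: [0.956, 0.292, 0.001, -0.0]
ft_force: [-0.8, 2.4, 12.8]
grip_width: 0.0564
grip_force: 6.4
time: 14.4
position: [0.5273, 0.0627, 0.1325]
tool_rot: [0.956, 0.292, -0.002, -0.001]
ft_force: [0.3, 0.2, 1.3]
grip_width: 0.0565
grip_force: 0.0
time: 14.82
position: [0.5283, 0.0629, 0.1325]
tool_rot: [0.956, 0.292, -0.001, -0.0]
ft_force: [0.5, 0.0, -0.7]
grip_width: 0.0561
grip_force: 0.0
box [ 198  154  164   44 6796] tube x 36.1 y 0.4 yaw 0.55 len 118.9
line ends y -143.1..-68.6 yaw -0.48 [[110, 166, 88, 10, 789]]
dist line-tube 0.5, relyaw 1.03 tcp z 0.1325045322855979 F [ 0.9 -0.3 -0.8]
```

View pics/w6.png

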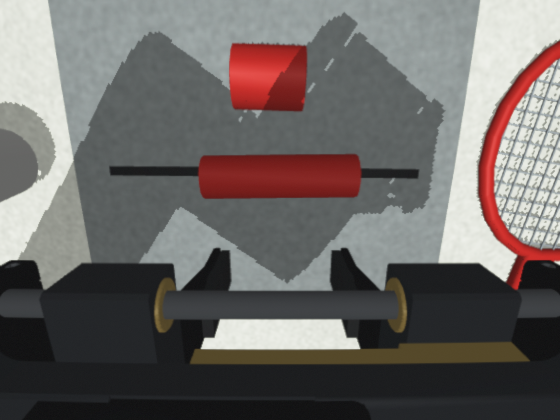

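Wrist view: the tube (280,176) lies on the line, whose ends show on both sides at (110,171) and (418,174). It is 0.5 mm off and 1° askew, the sleeve at (268,77) is unmoved, and the fingers are clear.

```bash
python3 -c "
from rig import robot
print(robot.hand_in())"
```

```text
the job is handed in; nothing more can be done
None
```

I rolled the grip tube about 70 mm across the mat in five top strokes and handed the job in at about 15 s, with the tube measured 0.5 mm off the line and 1° askew, and nothing else touched; the hand-in returned no verdict.

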